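# Find the socket that fits the turntable nut

## Robot

A 6-joint arm with a two-finger parallel gripper is mounted at the origin on the work surface. World frame = base frame: x ahead of the robot, y to its left, z up, the work surface at z = 0. Lengths are in m, angles in rad, forces in N, time in s.
With the tool pointing down it reaches from about 0.325 to 0.85 m from the base axis. Payload 15.5 kg.
Tool frame: the origin (TCP) lies midway between the tips of the shut fingers; the grasp point (between the pads) lies env.grasp_offset behind it (env.grasp_offset is the distance from the TCP to the grasp point, in m); z points along the fingers, y is the direction in which the jaws open and shut (so a half turn about z gives the same grasp; the last joint's range is limited). The gripper opens to 91 mm and grips with 3 to 60 N. Pads are 32 mm wide; open, the fingers measure 118 mm over their backs; the gripper's body (76 mm by 178 mm) begins 60 mm behind the grasp point.
Start: joints at [-1.31, 0.494, 1.345, -0, 1.302, -0.096], TCP at [0.218, -0.586, 0.18] pointing down, gripper open.
Joint ranges: [-2.91, 2.91], [-0.82, 2.16], [0.22, 2.67], [-1.22, 4.37], [0.12, 2.79], [-3.08, 3.08]. Speed limits (rad/s): [1.89, 1.89, 2.57, 3.01, 3.01, 3.01].

## Interface

Orientations are given as a unit quaternion [w, x, y, z].
In Python, from station import env, eyes, sign_off gives the robot as it stands.
- The arm moves only by the tool servo_tool, never from a script. Its argument "rows" is a list of rows, each an object with "angular": the turn, a rotation vector about the tool's x, y, z in rad, a list of three; "translation": the shift along the tool's x, y, z in mm, a list of three; "claw": the closure, from 0 (fully open) to 1 (shut). A call has 1 to 5 rows; each row is the pose to reach, as a shift and turn from the pose commanded when the call began, along the tool's axes at that moment; what a row does not reach only later rows make up. A row lasts 1/12 s, in which the tool goes at most 41.7 mm and 7.16 degrees, less where a joint would pass 70% of its speed; a pose out of reach is approached as far as the arm can. A call with a gripper value outside its range is refused whole. The fingers move at their own pace and stop on an object; the grip force is fixed at half the most. Time passes only in rows, so rows that repeat a pose let the fingers close. It gives the time, the measured TCP pose, the force and the opening at its end, in the units of the state.
- env.state(): the state, without advancing time (a new reading comes with each control period).
- eyes.snapshot(name): name is "scene" or "top"; returns a dict with "color" (384x512x3 uint8, blue, green, red), "camera_matrix" (3x3 intrinsics, pixels), "rvec" (rotation vector, rad) and "tvec" (3), from world to camera coordinates, as OpenCV has them. Camera axes: x right, y down, z forward; pixel columns grow to the right and rows downward; lengths in m; the calibration is good to about 2 mm. A picture is of the moment at which its call begins. There is no depth.
- sign_off(): hands the job in, once; it reports no verdict.
The state is a dict: "time": time; "qpos": joint angles; "dq": joint speeds; "effort": joint torques, N m; "position": TCP position; "ee_rot": TCP orientation; "force": force on the tool from outside, world axes, zero at the start; "moment": the same for the moment, N m; "width": finger opening in m.
Only numpy, scipy, OpenCV 4.12 (cv2) and the standard library are available. Lean on these libraries where they do the work, as an engineer would, in place of code of your own. Each camera call takes 0.05 s, during which the arm holds its last target. There are 200 camera calls.

## Task

Find out which of the three sockets on the tool mat is the right size for the hex nut in the middle of the turntable (neither too small to go on nor so large that it hangs loose on the nut), and push that socket fully home over the nut, upright, down to the washer. Finish there, still gripping the seated socket; the other two sockets are left standing upright on the mat or the bench, and the glassware and the bottle stay where they are.

Things in the scene. Friction and masses are not known exactly. Their poses are not given: they have to be found in the camera images.
- socket_small_grip (a point): small socket, loose, 0.22 kg, upright with its mouth down on the tool mat: round steel body 34 mm in diameter, 45 mm tall, and above it a dark square drive adapter to grip, 18 x 18 mm, 42 mm tall. Point: middle of the adapter, 66 mm above the lower rim; z up, x and y square to the adapter's sides. The order of the sockets on the mat varies
- socket_small_mouth (a point): centre of the lower rim of the small socket (3 mm above the bench when on the mat), same axes as its grip point. The hexagonal mouth opens down, 22 mm across flats, 28 mm deep, for the nut of 20 mm across flats; x is square to a pair of its flats
- socket_medium_grip (a point): medium socket, loose, 0.27 kg, upright with its mouth down on the tool mat: round steel body 40 mm in diameter, 45 mm tall, and above it a dark square drive adapter to grip, 18 x 18 mm, 42 mm tall. Point: middle of the adapter, 66 mm above the lower rim; z up, x and y square to the adapter's sides. The order of the sockets on the mat varies
- socket_medium_mouth (a point): centre of the lower rim of the medium socket (3 mm above the bench when on the mat), same axes as its grip point. The hexagonal mouth opens down, 28 mm across flats, 28 mm deep, for the nut of 26 mm across flats; x is square to a pair of its flats
- socket_large_grip (a point): large socket, loose, 0.33 kg, upright with its mouth down on the tool mat: round steel body 46 mm in diameter, 45 mm tall, and above it a dark square drive adapter to grip, 18 x 18 mm, 42 mm tall. Point: middle of the adapter, 66 mm above the lower rim; z up, x and y square to the adapter's sides. The order of the sockets on the mat varies
- socket_large_mouth (a point): centre of the lower rim of the large socket (3 mm above the bench when on the mat), same axes as its grip point. The hexagonal mouth opens down, 34 mm across flats, 28 mm deep, for the nut of 32 mm across flats; x is square to a pair of its flats
- nut_a: fixed steel hex nut, does not turn; 20, 26 or 32 mm across flats (which, is not told). One of the three nuts, varying, is on the turntable, two are spares on the wooden block. Origin: on its axis at the underside of its washer, 45 mm above the bench; washer 48 mm wide, 3 mm thick; nut top at 19 mm, tapered 1.3 mm in over its last 3 mm; end of its 12 mm wide stud at 24 mm. z up, x square to a pair of flats
- nut_b: fixed steel hex nut, does not turn; 20, 26 or 32 mm across flats (which, is not told). One of the three nuts, varying, is on the turntable, two are spares on the wooden block. Origin: on its axis at the underside of its washer, 45 mm above the bench; washer 48 mm wide, 3 mm thick; nut top at 19 mm, tapered 1.3 mm in over its last 3 mm; end of its 12 mm wide stud at 24 mm. z up, x square to a pair of flats
- nut_c: fixed steel hex nut, does not turn; 20, 26 or 32 mm across flats (which, is not told). One of the three nuts, varying, is on the turntable, two are spares on the wooden block. Origin: on its axis at the underside of its washer, 45 mm above the bench; washer 48 mm wide, 3 mm thick; nut top at 19 mm, tapered 1.3 mm in over its last 3 mm; end of its 12 mm wide stud at 24 mm. z up, x square to a pair of flats
- turntable_top (a point): centre of the top of the fixed turntable, a round aluminium platform 180 mm in diameter, 45 mm high, that does not turn; the nut to be fitted stands here
- tool_mat: fixed grey tool mat, 90 x 290 x 3 mm, on the bench; origin at the centre of its underside, long side along its y
- spares_block: fixed wooden block, 70 x 140 x 45 mm, that carries the two spare nuts 72 mm apart along its y; origin at the centre of its underside
- flask_mid (a point): bystander: loose empty conical glass flask, 84 mm in diameter at the foot, 130 mm tall; the point is half-way up its axis
- beaker_mid (a point): bystander: loose empty glass beaker, 70 mm in diameter, 95 mm tall; the point is half-way up its axis
- bottle_mid (a point): bystander: loose closed white plastic bottle with a blue cap, 64 mm in diameter, 160 mm tall; the point is half-way up its axis
There are look-alikes about, which are no part of the job. Leave any red or turquoise look-alike of the part that bears socket_medium_grip alone.

How it is judged:
By the outcome, as a careful person would: the job done as asked, in the order asked, and still so for the second after the job is handed in, while the arm keeps its last pose, push and grip.
It also fails if it takes over 72 s, if anything falls off the work surface, if the arm or the gripper's body presses on something with over 40 N, if the wrist force passes 120 N, or if a joint passes its speed limit or range.

## Working session

There is one attempt and no reset: what is moved stays moved. The work goes in short steps, Python scripts to look and compute and a tool call to move; the robot and the scene stay as the last step left them, time stands still between calls to the robot, and variables do not carry over. Pictures are saved under pics/ and viewed, about 8 in all and at most 12, crops included, and the job is handed in when it is done.

Besides the shell and the picture viewer there is one more tool, called after "Request:" as name(argument=value, ...) on one line, values as JSON. servo_tool: Moves the arm, as the interface text tells. Its arguments: {"type":"object","properties":{"rows":{"type":"array"}},"required":["rows"]}

```bash
mkdir -p pics; ls; cat > h.py <<'E'
from station import env, eyes, sign_off
import cv2, numpy as np
def snap(n):
    s=eyes.snapshot(n); np.savez(f'{n}.npz',**s); return s
def load(n): return dict(np.load(f'{n}.npz'))
def proj(s,p):
    return cv2.projectPoints(np.array(p,float).reshape(-1,3),s['rvec'],s['tvec'],s['camera_matrix'],None)[0].reshape(-1,2)
def back(s,uv,z):
    R=cv2.Rodrigues(s['rvec'])[0]; c=-R.T@np.ravel(s['tvec'])
    uv=np.array(uv,float).reshape(-1,2)
    d=(R.T@np.linalg.inv(s['camera_matrix'])@np.c_[uv,np.ones(len(uv))].T).T
    return c+d*((z-c[2])/d[:,2])[:,None]
def crop(s,x0,y0,x1,y1,f,name):
    cv2.imwrite(f'pics/{name}.png',cv2.resize(s['color'][y0:y1,x0:x1],None,fx=f,fy=f,interpolation=cv2.INTER_CUBIC))
E
python3 - <<'E'
from h import *
a=snap('scene');b=snap('top')
cv2.imwrite('pics/both.png',np.vstack([a['color'],b['color']])[:, :] if 0 else cv2.resize(np.hstack([a['color'],b['color']]),(800,300)))
crop(b,0,0,512,384,1.5,'top0'); crop(a,0,0,512,384,1.5,'scene0')
for s in(a,b):
    R=cv2.Rodrigues(s['rvec'])[0]; print(-R.T@np.ravel(s['tvec']),s['camera_matrix'][0,0])
print(env.state(),env.grasp_offset)
E
```

```text
pics
[1.05685362 0.49820115 0.51687293] 351.30031975133534
[0.39905516 0.03664168 0.99604157] 356.6626724189473
{'time': 0.1, 'qpos': array([-1.30950603e+00,  4.94117691e-01,  1.34607630e+00, -1.58157436e-05,
        1.30244007e+00, -9.54660513e-02]), 'dq': array([ 3.68257727e-04, -1.13806460e-03, -2.23848137e-03,  2.21629172e-04,
        8.76535881e-04,  2.27668275e-05]), 'effort': array([ 1.76333753e-03, -8.80239916e+01, -3.82545161e+01,  7.10022147e-02,
        4.82665468e-02, -7.32949070e-05]), 'position': array([ 0.21819633, -0.58528892,  0.17939756]), 'ee_rot': array([-5.18278734e-04,  9.84132247e-01,  1.77435759e-01, -5.07203502e-05]), 'force': array([ 0.01464826, -0.34722956, -0.57102121]), 'moment': array([ 0.00114614, -0.04782837,  0.00863189]), 'width': 0.09112382413827252} 0.0188
```

View pics/top0.png

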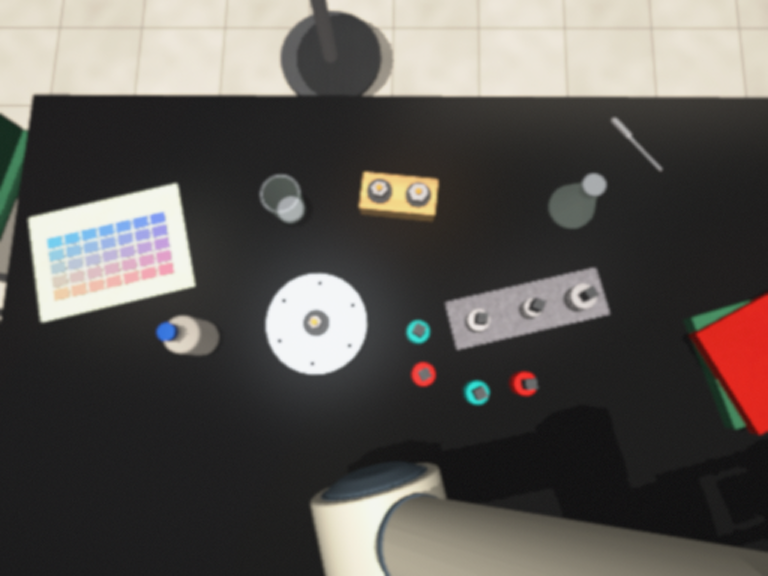

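View pics/scene0.png

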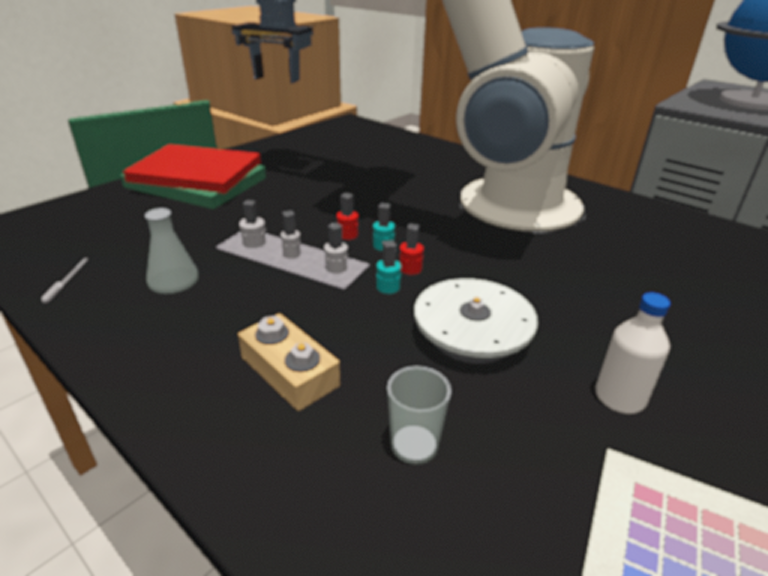

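The top view (1.5x) shows the turntable nut at (316,322), the spares at (379,188) and (418,192), and the mat sockets at (479,319), (533,307) and (583,296). The red and turquoise look-alikes at (418,331), (424,374), (477,392) and (525,383) are not wanted. The turntable nut looks like the smallest of the three, so I'll check it in close crops.

```bash
python3 - <<'E'
from h import *
a=load('scene');b=load('top')
def c(s,x,y,w,h,W,H): return cv2.resize(s['color'][y:y+h,x:x+w],(W,H),interpolation=cv2.INTER_CUBIC)
top=np.hstack([c(b,190,195,40,30,400,300),c(b,243,110,53,40,400,300)]) # nut x10 ; spares x7.5
bot=c(b,290,172,120,64,800,300*800//800*1) if 0 else c(b,290,172,120,45*1,800,300)
cv2.imwrite('pics/c1.png',np.vstack([top,bot]))
t=np.hstack([c(a,295,190,44,33,400,300),c(a,155,205,60,45,400,300)])
cv2.imwrite('pics/c2.png',np.vstack([t,c(a,140,125,112,42*1,800,300)]))
E
```

```text
(no output)
```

View pics/c1.png

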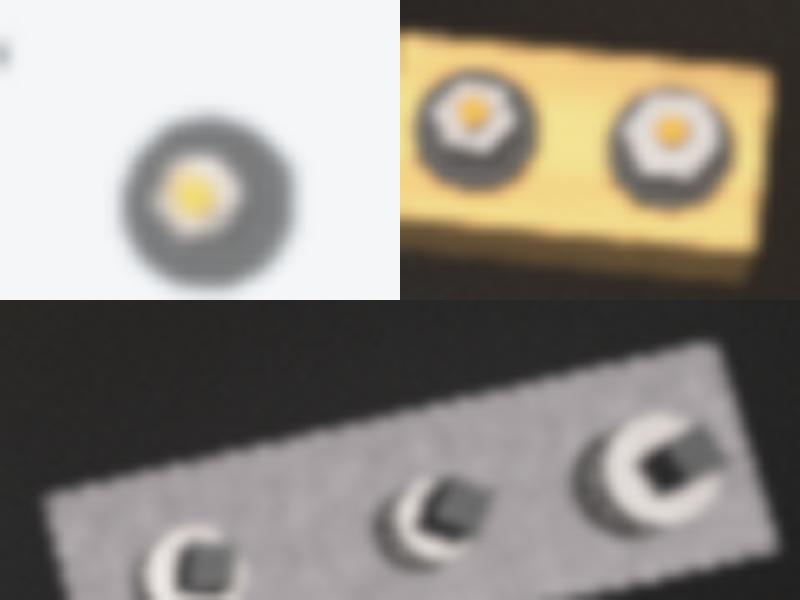

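View pics/c2.png

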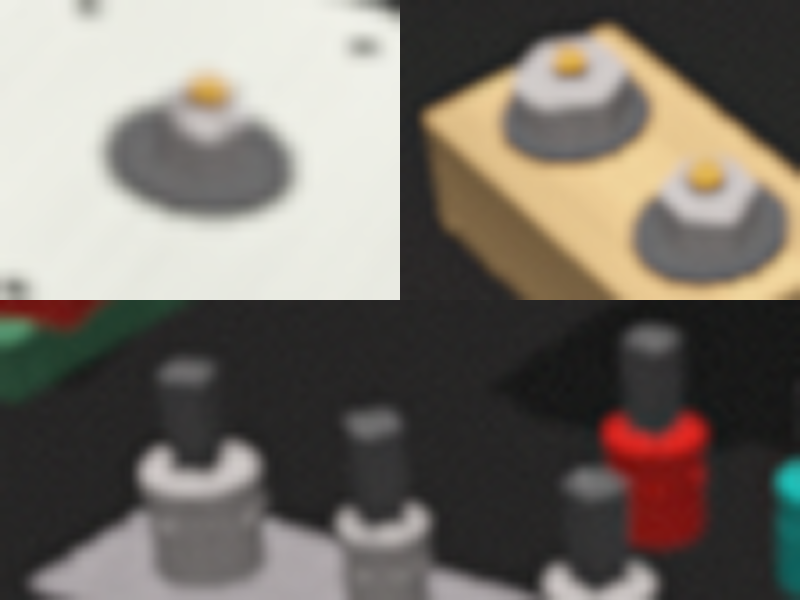

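The turntable nut is clearly the smallest, at about half the washer's width, so it is 20 mm. The middle socket on the mat has the narrowest body (about 85 against 100 and 120 crop px), so I'll use that one. Next I'll fit the poses of the socket and nut photometrically in both views.

```bash
cat > fit.py <<'E'
from h import *
from scipy.optimize import minimize
S=8
def ring(x,y,z,r,n,yaw): 
    t=yaw+2*np.pi*np.arange(n)/n
    return np.c_[x+r*np.cos(t),y+r*np.sin(t),np.full(n,z)]
def prism(x,y,z0,r0,z1,r1,n,yaw,smooth=False):
    a,b=ring(x,y,z0,r0,n,yaw),ring(x,y,z1,r1,n,yaw)
    if smooth: return [np.r_[a,b],b]
    return [np.array([a[i],a[(i+1)%n],b[(i+1)%n],b[i]]) for i in range(n)]+[b]
def socket(p,body,z0=.003):
    x,y,yaw=p; s=9e-3*2**.5
    return prism(x,y,z0,body/2,z0+.045,body/2,48,0,True)+prism(x,y,z0+.045,s,z0+.087,s,4,yaw+np.pi/4)
def nut(p,af):
    x,y,yaw=p; k=1/3**.5
    return prism(x,y,.045,.024,.048,.024,48,0,True)+prism(x,y,.048,af*k,.061,af*k,6,yaw+np.pi/6)+\
      prism(x,y,.061,af*k,.064,(af-.0026)*k,6,yaw+np.pi/6)+prism(x,y,.064,.006,.069,.006,24,0,True)
def cost(s,polys,box,hullpad,smooth_idx):
    x0,y0,x1,y1=box; img=s['color'][y0:y1,x0:x1].astype(float)
    lab=np.zeros(((y1-y0)*S,(x1-x0)*S),np.int32)
    for i,P in enumerate(polys):
        q=(proj(s,P)-[x0,y0]+.5)*S
        if i in smooth_idx: q=cv2.convexHull(q.astype(np.float32)).reshape(-1,2)
        else:
            a=np.sum(q[:,0]*np.roll(q[:,1],-1)-q[:,1]*np.roll(q[:,0],-1))
            if a>0: continue  # ccw in world -> cw in image (y down) negative
        cv2.fillPoly(lab,[np.round((q-.5)*16).astype(np.int32)],i+1,shift=4)
    A=[]
    for l in np.unique(lab):
        m=cv2.GaussianBlur((lab==l).astype(np.float32),(0,0),.8*S)
        A.append(cv2.resize(m,(x1-x0,y1-y0),interpolation=cv2.INTER_AREA).ravel())
    A=np.array(A).T
    w=hullpad.ravel()
    A=A*w[:,None]; B=img.reshape(-1,3)*w[:,None]
    c=np.linalg.lstsq(A.T@A+1e-2*np.eye(A.shape[1]),A.T@B,rcond=None)[0]
    return np.mean((B-A@c)**2)/w.mean()
def run(model,views,p0,sidx,mid,rad=None,zr=None,yaws=None):
    """independent shift per view? no: joint"""
    st=[]
    for s,r in views:
        u,v=proj(s,[p0[0],p0[1],mid])[0]; box=(int(u-r),int(v-r),int(u+r)+1,int(v+r)+1)
        yy,xx=np.mgrid[box[1]:box[3],box[0]:box[2]]; st.append((s,box,(np.hypot(xx-u,yy-v)<r).astype(float)))
    f=lambda p:sum(cost(s,model([p[0]*1e-3,p[1]*1e-3,p[2]*.1]),b,h,sidx) for s,b,h in st)
    best=[]
    for y in yaws:
        o=minimize(f,[p0[0]*1e3,p0[1]*1e3,y*10],method='Nelder-Mead',options=dict(initial_simplex=np.array([p0[0]*1e3,p0[1]*1e3,y*10])+np.array([[0,0,0],[3,0,0],[0,3,0],[0,0,1]]),xatol=.02,fatol=.01,maxiter=120))
        best.append((round(o.fun,2),np.round([o.x[0],o.x[1],np.degrees(o.x[2]*.1)],2).tolist()))
    return sorted(best)
E
cat > f1.py <<'E'
from fit import *
a=load('scene');b=load('top')
pn=back(b,[316/1.5,322/1.5],.06)[0]; ps=back(b,[(290+440/6.667),172+510/6.667],.06)[0]
print(pn,ps)
for nm,v in(('top',[(b,14)]),('scene',[(a,14)]),('both',[(b,14),(a,14)])):
    for af in (.02,.026): print('nut',nm,af,run(lambda p:nut(p,af),v,pn,{0,1,26-12+2,17,18},.055,yaws=np.radians([-20,0,20]))[:2])
    for bd in (.034,.040): print('sock',nm,bd,run(lambda p:socket(p,bd),[(s,19) for s,_ in v],ps,{0,1},.05,yaws=np.radians([-30,0,30]))[:2])
E
time python3 f1.py
```

```text
[0.48200369 0.18492554 0.06      ] [ 0.40064955 -0.1929635   0.06      ]
nut top 0.02 [(np.float64(30.26), [482.36, 187.1, 18.03]), (np.float64(33.14), [482.09, 186.96, -0.87])]
nut top 0.026 [(np.float64(36.74), [482.33, 187.44, -0.96]), (np.float64(36.78), [482.42, 187.3, 17.85])]
sock top 0.034 [(np.float64(135.71), [382.82, -181.59, 8.25]), (np.float64(156.49), [382.16, -180.89, -15.04])]
sock top 0.04 [(np.float64(16.24), [382.87, -180.43, 5.79]), (np.float64(22.68), [383.03, -180.6, 16.67])]
nut scene 0.02 [(np.float64(24.95), [485.59, 186.91, -29.22]), (np.float64(24.99), [485.62, 187.13, 22.62])]
nut scene 0.026 [(np.float64(38.13), [485.67, 187.02, -27.2]), (np.float64(38.9), [485.64, 187.01, -25.53])]
sock scene 0.034 [(np.float64(231.37), [387.78, -178.82, 33.63]), (np.float64(232.25), [388.02, -178.83, -30.85])]
sock scene 0.04 [(np.float64(191.7), [387.45, -179.4, 35.7]), (np.float64(192.22), [386.94, -179.66, 6.62])]
nut both 0.02 [(np.float64(129.67), [482.99, 186.45, 23.66]), (np.float64(131.84), [483.13, 186.54, 2.85])]
nut both 0.026 [(np.float64(144.81), [483.13, 186.52, -0.19]), (np.float64(152.93), [482.99, 186.45, 17.72])]
sock both 0.034 [(np.float64(402.17), [383.46, -181.44, 11.94]), (np.float64(423.09), [382.68, -180.56, 16.37])]
sock both 0.04 [(np.float64(247.86), [383.55, -181.32, 6.0]), (np.float64(291.82), [383.05, -180.97, -19.69])]
real	1m9.192s
user	1m6.468s
sys	0m2.898s
```

I forgot to subtract the crop offset, so the socket start point was wrong. I'll redo the fit for all three sockets, per view.

```bash
cat > f2.py <<'E'
from fit import *
a=load('scene');b=load('top')
for nm,px in(('L',(479,319)),('M',(533,307)),('R',(583,296))):
    ps=back(b,[px[0]/1.5,px[1]/1.5],.075)[0]; print(nm,ps[:2])
    for bd in (.034,.040,.046):
        for v,s,r in(('top',b,17),('scene',a,17)):
            print(bd,v,[(float(c),p) for c,p in run(lambda p:socket(p,bd),[(s,r)],ps,{0,1},.05,yaws=np.radians([-30,0,30]))[:2]])
pn=[.4825,.187]
for v,s,r in(('top',b,9),('scene',a,9)):
    print('nut',v,[(float(c),p) for c,p in run(lambda p:nut(p,.02),[(s,r)],pn,{0,1,16,17,18},.055,yaws=np.radians([-20,-10,0,10,20]))])
E
time python3 f2.py
```

```text
L [ 0.4899738  -0.09820193]
0.034 top [(162.39, [491.25, -99.08, -4.46]), (162.74, [491.24, -99.16, -4.41])]
0.034 scene [(1612.13, [493.34, -103.91, -22.52]), (1614.29, [493.1, -104.16, 6.21])]
0.04 top [(144.08, [492.5, -101.38, -4.97]), (144.65, [492.65, -101.43, -1.04])]
0.04 scene [(1491.66, [493.14, -104.64, 5.9]), (1493.53, [493.65, -104.14, -22.06])]
0.046 top [(271.0, [488.38, -95.8, -3.84]), (271.97, [488.33, -95.64, -0.77])]
0.046 scene [(1449.69, [493.32, -104.81, 6.7]), (1452.53, [493.38, -104.75, -23.81])]
M [ 0.51200289 -0.19093354]
0.034 top [(185.62, [516.92, -198.37, 68.99]), (281.3, [512.56, -189.93, -23.23])]
0.034 scene [(1573.66, [511.87, -152.46, 28.64]), (1645.94, [518.32, -201.53, -19.8])]
0.04 top [(294.13, [512.89, -189.94, -23.4]), (294.16, [512.59, -190.36, -18.79])]
0.04 scene [(1500.41, [508.4, -154.28, 5.2]), (1521.85, [533.49, -218.88, 12.81])]
0.046 top [(303.38, [512.88, -190.51, -19.36]), (303.52, [513.21, -190.29, -23.58])]
0.046 scene [(1430.37, [521.53, -203.86, 7.11]), (1437.51, [521.23, -202.09, -25.52])]
R [ 0.53225661 -0.27699621]
0.034 top 
[... 194 characters left out ...]
.28, 34.4]), (349.71, [536.88, -285.18, 33.3])]
0.04 scene [(1057.47, [538.65, -289.6, 40.43]), (1061.45, [539.29, -289.35, -23.76])]
0.046 top [(730.9, [531.88, -273.88, -31.58]), (746.05, [532.71, -273.64, 38.8])]
0.046 scene [(887.53, [538.36, -289.51, 40.89]), (894.99, [538.79, -289.55, -22.39])]
nut top [(66.17, [482.68, 187.85, 2.57]), (67.64, [482.68, 187.85, 11.03]), (68.71, [482.68, 187.85, 20.78]), (70.66, [482.68, 187.86, -8.79]), (73.85, [482.68, 187.96, -18.38])]
nut scene [(35.46, [486.48, 187.16, -9.45]), (36.97, [485.84, 186.93, 17.96]), (37.77, [486.2, 187.2, 2.86]), (38.75, [485.88, 187.25, 9.92]), (40.32, [485.7, 186.37, -17.54])]
real	0m50.512s
user	0m48.473s
sys	0m2.375s
```

```bash
cat >> fit.py <<'E'
def run2(model,s,p0,sidx,yaws,pad=2,iters=2):
    p=list(p0); out=[]
    for y in yaws:
        q=[p0[0],p0[1],y]
        for _ in range(iters):
            P=proj(s,np.vstack(model(q))); lo=np.floor(P.min(0)-pad-2).astype(int); hi=np.ceil(P.max(0)+pad+3).astype(int)
            box=(lo[0],lo[1],hi[0],hi[1]); m=np.zeros((hi[1]-lo[1],hi[0]-lo[0]),np.uint8)
            cv2.fillConvexPoly(m,cv2.convexHull(np.round(P-lo).astype(np.int32)),1)
            m=cv2.dilate(m,np.ones((2*pad+1,)*2,np.uint8)).astype(float)
            f=lambda v:cost(s,model([v[0]*1e-3,v[1]*1e-3,v[2]*.1]),box,m,sidx)
            x0=np.array([q[0]*1e3,q[1]*1e3,q[2]*10])
            o=minimize(f,x0,method='Nelder-Mead',options=dict(initial_simplex=x0+np.array([[0,0,0],[3,0,0],[0,3,0],[0,0,1.5]]),xatol=.02,fatol=.01,maxiter=150))
            q=[o.x[0]*1e-3,o.x[1]*1e-3,o.x[2]*.1]
        out.append((round(float(o.fun),1),np.round([q[0]*1e3,q[1]*1e3,np.degrees(q[2])],2).tolist()))
    return sorted(out)
def overlay(s,polys,sidx,box,f):
    x0,y0,x1,y1=box
    im=cv2.resize(s['color'][y0:y1,x0:x1],None,fx=f,fy=f,interpolation=cv2.INTER_CUBIC)
    for i,P in enumerate(polys):
        q=(proj(s,P)-[x0,y0]+.5)*f
        if i in sidx: q=cv2.convexHull(q.astype(np.float32)).reshape(-1,2)
        cv2.polylines(im,[np.round(q).astype(np.int32)],True,(0,255,0),1)
    return im
E
cat > f3.py <<'E'
from fit import *
a=load('scene');b=load('top')
Y=np.radians([-35,-10,15,40])
best={}
for v,s,p in(('top',b,[.517,-.197]),('scene',a,[.517,-.199])):
    for bd in (.034,.040):
        r=run2(lambda q:socket(q,bd),s,p,{0,1},Y); print('M',v,bd,r[:3]); 
        if bd==.034: best[v]=r[0][1]
N={0,1,16,17,18}; bn={}
for v,s,p in(('top',b,[.4825,.187]),('scene',a,[.4855,.187])):
    r=run2(lambda q:nut(q,.02),s,p,N,np.radians([-24,-12,0,12,24]),pad=2); print('nut',v,r); bn[v]=r[0][1]
ims=[]
for v,s in(('top',b),('scene',a)):
    for q,mod,ix in((best[v],lambda q:socket(q,.034),{0,1}),(bn[v],lambda q:nut(q,.02),N)):
        q=[q[0]*1e-3,q[1]*1e-3,np.radians(q[2])]
        u,w=proj(s,np.vstack(mod(q))).mean(0).astype(int)
        ims.append(overlay(s,mod(q),ix,(u-20,w-15,u+20,w+15),10))
cv2.imwrite('pics/ov1.png',np.vstack([np.hstack(ims[:2]),np.hstack(ims[2:])]))
E
time python3 f3.py
```

```text
M top 0.034 [(39.2, [516.7, -198.15, -18.65]), (39.2, [516.85, -198.24, 70.26]), (39.8, [516.7, -198.15, -21.99])]
M top 0.04 [(53.3, [517.59, -199.95, -21.25]), (54.1, [517.65, -199.93, -21.41]), (54.3, [517.67, -199.86, -18.99])]
M scene 0.034 [(1506.3, [517.7, -201.74, 5.87]), (1569.7, [517.99, -202.01, 8.02]), (1586.7, [518.12, -201.22, 3.62])]
M scene 0.04 [(1533.4, [540.99, -192.79, -27.3]), (1697.4, [542.59, -151.17, 47.61]), (1703.2, [541.7, -151.7, -45.95])]
nut top [(38.8, [482.34, 187.1, 7.65]), (38.8, [482.37, 187.1, 3.24]), (39.2, [482.42, 187.11, 2.21]), (40.2, [482.42, 187.11, 17.72]), (42.3, [482.34, 187.44, -4.55])]
nut scene [(31.2, [485.59, 186.9, 22.1]), (31.4, [485.57, 186.94, 24.97]), (32.1, [485.49, 187.02, 17.87]), (32.2, [485.55, 186.96, -10.81]), (32.4, [485.66, 186.99, -12.31])]
real	1m2.636s
user	0m59.715s
sys	0m2.455s
```

View pics/ov1.png

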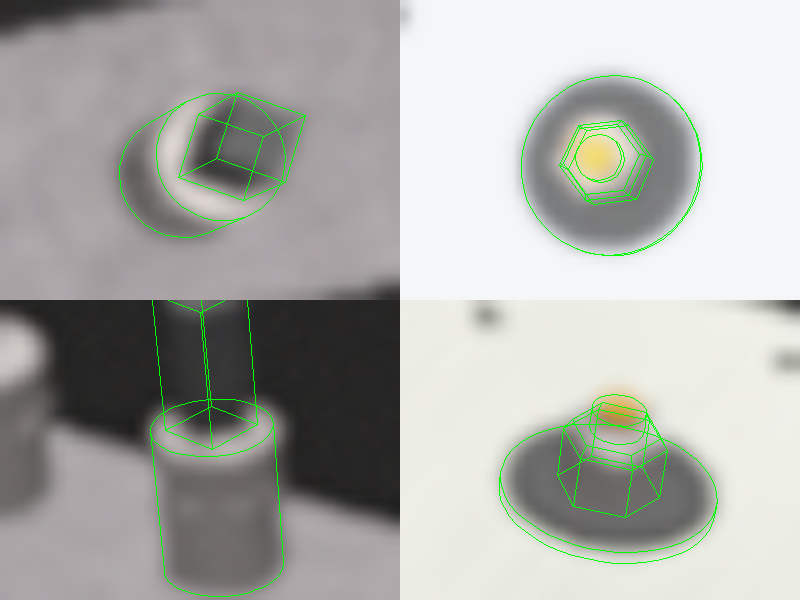

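The overlay shows the M socket's adapter at about yaw -20° and the nut fits in both views. The nut's yaw is ambiguous, so I'll compute its cost curve and the first move.

```bash
cat > f4.py <<'E'
from fit import *
a=load('scene');b=load('top')
N={0,1,16,17,18}; tot=0
Y=np.arange(-30,30,5)
for s,p in((b,[482.4,187.2]),(a,[485.6,186.9])):
    P=proj(s,np.vstack(nut([p[0]*1e-3,p[1]*1e-3,0],.02)[2:])); lo=np.floor(P.min(0)-2).astype(int); hi=np.ceil(P.max(0)+3).astype(int)
    m=np.ones((hi[1]-lo[1],hi[0]-lo[0])); c=[]
    for y in Y:
        f=lambda v:cost(s,nut([v[0]*1e-3,v[1]*1e-3,np.radians(y)],.02),(*lo,*hi),m,N)+.5*np.sum((v-np.array(p))**2)
        c.append(minimize(f,p,method='Nelder-Mead',options=dict(maxiter=40)).fun)
    print(np.round(c,1)); tot=tot+np.array(c)
print(Y,np.round(tot,1))
from scipy.spatial.transform import Rotation as Ro
E
cat > mv.py <<'E'
# target x,y,z(TCP) mm, yaw of tool x in deg -> tool-frame shift mm, turn about z
from h import *
import sys
from scipy.spatial.transform import Rotation as Ro
def go(x,y,z,yaw=None):
    st=env.state(); q=st['ee_rot']; R=Ro.from_quat([q[1],q[2],q[3],q[0]])
    d=np.array([x,y,z])-st['position']*1e3
    M=R.as_matrix(); cur=np.degrees(np.arctan2(M[1,0],M[0,0]))
    out=R.inv().apply(d)
    print('shift',np.round(out,1),'cur yaw',round(cur,2))
    if yaw is not None:
        T=Ro.from_euler('z',yaw,degrees=True)*Ro.from_rotvec([np.pi,0,0])
        print('rotvec',np.round((R.inv()*T).as_rotvec(),3))
if __name__=='__main__': go(*map(float,sys.argv[1:]))
E
python3 f4.py; python3 mv.py 517 -199 110 -20
```

```text
[78.6 79.8 79.2 84.3 77.9 76.5 72.6 77.8 77.5 74.4 75.9 75.5]
[48.5 48.4 51.  51.5 53.3 55.5 55.5 56.1 55.5 53.9 51.5 49.9]
[-30 -25 -20 -15 -10  -5   0   5  10  15  20  25] [127.1 128.2 130.2 135.8 131.2 132.  128.1 133.9 132.9 128.3 127.3 125.5]
shift [ 414.9 -257.5   69.7] cur yaw 20.44
rotvec [-0.001  0.     0.706]
```

Request:
servo_tool(rows=[{"angular":[0,0,0.1],"translation":[35,-21,0],"claw":0.45},{"angular":[0,0,0.2],"translation":[70,-43,0],"claw":0.45},{"angular":[0,0,0.3],"translation":[105,-65,0],"claw":0.45},{"angular":[0,0,0.4],"translation":[140,-87,0],"claw":0.45},{"angular":[0,0,0.5],"translation":[175,-109,0],"claw":0.45}])

```text
time: 0.52
position: [0.3448, -0.4206, 0.1797]
ee_rot: [-0.0, 0.997, -0.074, -0.0]
force: [1.3, -0.5, 0.5]
width: 0.0605
```

```bash
python3 mv.py 517 -199 130 -20
```

```text
shift [ 137.5 -244.6   49.8] cur yaw -8.52
rotvec [-0.   0.   0.2]
```

Request:
servo_tool(rows=[{"angular":[0,0,0.1],"translation":[19,-34,0],"claw":0.45},{"angular":[0,0,0.2],"translation":[38,-68,0],"claw":0.45},{"angular":[0,0,0.2],"translation":[57,-102,0],"claw":0.45},{"angular":[0,0,0.2],"translation":[76,-136,0],"claw":0.45},{"angular":[0,0,0.2],"translation":[95,-170,0],"claw":0.45}])

```text
time: 0.93
position: [0.4632, -0.2659, 0.1798]
ee_rot: [-0.0, 0.985, -0.171, -0.0]
force: [0.4, -0.7, 0.6]
width: 0.0504
```

```bash
python3 mv.py 517 -199 130 -20
```

```text
shift [ 28.2 -81.1  49.8] cur yaw -19.67
rotvec [-0.     0.     0.006]
```

Request:
servo_tool(rows=[{"angular":[0,0,0],"translation":[13,-37,15],"claw":0.45},{"angular":[0,0,0],"translation":[27,-80,30],"claw":0.45},{"angular":[0,0,0],"translation":[27,-80,45],"claw":0.45},{"angular":[0,0,0],"translation":[27,-80,45],"claw":0.45}])

```text
time: 1.27
position: [0.5145, -0.1985, 0.1321]
ee_rot: [-0.001, 0.986, -0.169, -0.002]
force: [-1.2, -0.1, -1.2]
width: 0.0501
```

```bash
cat > f5.py <<'E'
from h import *
a=snap('scene');b=snap('top')
import mv
mv.go(517,-199,54,-20)
c=lambda s,u,v,w,h:cv2.resize(s['color'][int(v)-h//2:int(v)+h//2,int(u)-w//2:int(u)+w//2],(400,400),interpolation=cv2.INTER_CUBIC)
ims=[]
for s in(b,a):
    u,v=proj(s,[.517,-.199,.08])[0]; ims.append(c(s,u,v,50,50))
cv2.imwrite('pics/c3.png',np.hstack(ims))
E
python3 f5.py
```

```text
shift [ 1.9 -3.1 80.6] cur yaw -19.62
rotvec [0.    0.002 0.007]
```

View pics/c3.png

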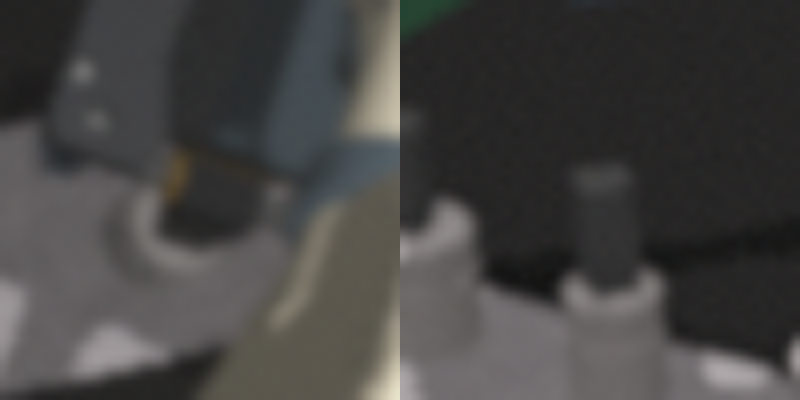

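The fingers straddle the middle socket's adapter, so I'll descend and close.

Request:
servo_tool(rows=[{"angular":[0,0,0],"translation":[2,-2,30],"claw":0.45},{"angular":[0,0,0],"translation":[2,-2,60],"claw":0.45},{"angular":[0,0,0],"translation":[2,-2,78],"claw":0.45},{"angular":[0,0,0],"translation":[2,-2,78],"claw":0.45},{"angular":[0,0,0],"translation":[2,-2,78],"claw":0.7}])

```text
time: 1.78
position: [0.5169, -0.2013, 0.0575]
ee_rot: [-0.0, 0.985, -0.171, -0.0]
force: [-0.5, 0.2, 1.1]
width: 0.046
```

Request:
servo_tool(rows=[{"angular":[0,0,0],"translation":[0,0,0],"claw":0.8},{"angular":[0,0,0],"translation":[0,0,0],"claw":0.8},{"angular":[0,0,0],"translation":[0,0,0],"claw":0.8},{"angular":[0,0,0],"translation":[0,0,0],"claw":0.9},{"angular":[0,0,0],"translation":[0,0,0],"claw":0.9}])

```text
time: 2.2
position: [0.5177, -0.2004, 0.0576]
ee_rot: [0.0, 0.985, -0.171, 0.0]
force: [-0.3, 0.3, -0.2]
width: 0.0128
```

```bash
python3 mv.py 517 -199 54 -20; python3 -c "
from h import *
print(env.state()['position'],env.state()['force'],env.state()['width'])"
```

```text
shift [-1.1 -1.1  3.5] cur yaw -19.66
rotvec [ 0.    -0.001  0.006]
[ 0.51769332 -0.20036893  0.05755048] [-0.31336892  0.3173517  -0.19937734] 0.012823857269970394
```

```bash
sed -i 's/c3/c4/;s/50,50/64,64/' f5.py; python3 f5.py; python3 -c "
from h import *
print(env.state()['position'],env.state()['force'],env.state()['width'],env.state()['time'])"
```

```text
shift [-0.9 -1.   3.2] cur yaw -19.66
rotvec [ 0.    -0.     0.006]
[ 0.51752536 -0.20024617  0.05719698] [-0.12135698 -1.14461498 -0.09323813] 0.009649658449179341 2.3
```

View pics/c4.png

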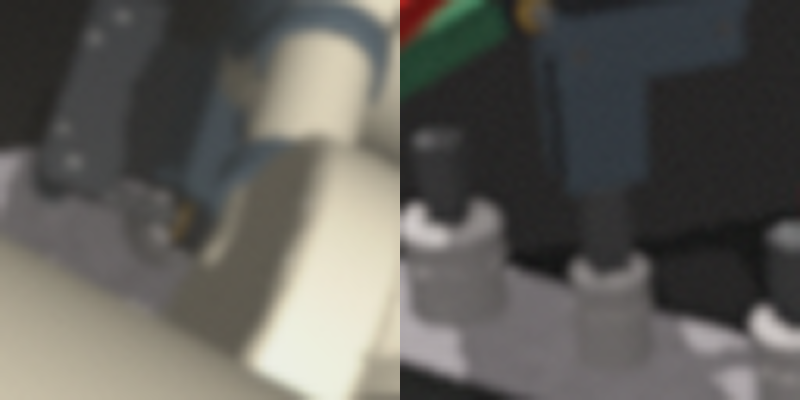

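```bash
python3 -c "
from h import *
a=load('scene');b=load('top')
print(proj(a,[[.218,-.586,.18],[.218,-.586,.2],[.218-.32*.045,-.586+.0427,.18],[.218+.0157,-.586-.0427,.18]])*1.5)
g=proj(a,[.517,-.199,.08])[0].astype(int)-32
print((proj(a,[[.5175,-.2002,.0572],[.5175,-.2002,.09],[.5167,-.198,.048],[.5167,-.198,.09]])-g)*6.25)
crop(a,g[0]-5,g[1]-10,g[0]+65,g[1]+50,11,'c5')
"
```

```text
[[277.98055475  93.81609429]
 [277.25900885  85.4690845 ]
 [293.65481368  95.91133622]
 [262.23830145  91.85893029]]
[[205.00062996 246.40970112]
 [199.19729344 179.66943305]
 [211.17158304 265.68785014]
 [203.88351768 180.62760261]]
```

View pics/c5.png

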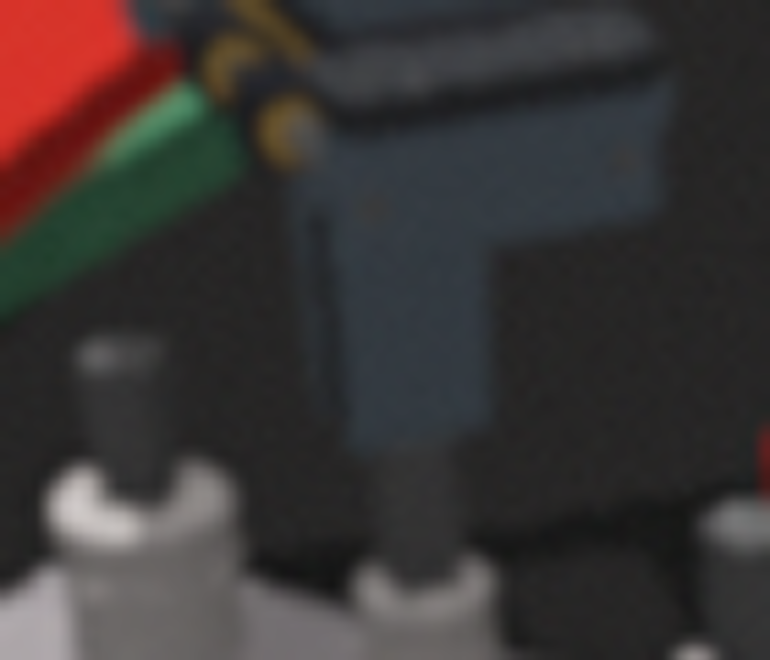

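The closed fingers are sitting just above the adapter top at (205,190) in c4. In both the start picture and this one, the real fingertips appear about 33 mm higher than the reported TCP. I'll open and descend further, checking force.

Request:
servo_tool(rows=[{"angular":[0,0,0],"translation":[0,0,-5],"claw":0.4},{"angular":[0,0,0],"translation":[0,0,-5],"claw":0.4},{"angular":[0,0,0],"translation":[0,0,-5],"claw":0.4},{"angular":[0,0,0],"translation":[0,0,-5],"claw":0.4},{"angular":[0,0,0],"translation":[0,0,-5],"claw":0.4}])

```text
time: 2.72
position: [0.5174, -0.2002, 0.0619]
ee_rot: [-0.0, 0.985, -0.171, -0.0]
force: [0.4, 0.3, 0.1]
width: 0.0399
```

Request:
servo_tool(rows=[{"angular":[0,0,0],"translation":[0,0,6],"claw":0.4},{"angular":[0,0,0],"translation":[0,0,16],"claw":0.4},{"angular":[0,0,0],"translation":[0,0,25],"claw":0.4},{"angular":[0,0,0],"translation":[0,0,30],"claw":0.4},{"angular":[0,0,0],"translation":[0,0,30],"claw":0.4}])

```text
time: 3.13
position: [0.5164, -0.1997, 0.0302]
ee_rot: [-0.0, 0.985, -0.171, -0.001]
force: [-1.5, 0.2, -0.2]
width: 0.0548
```

```bash
cat > f6.py <<'E'
from h import *
import sys
a=snap('scene')
g=proj(a,[.517,-.199,.08])[0].astype(int)-32
crop(a,g[0]-5,g[1]-10,g[0]+65,g[1]+50,11,sys.argv[1])
st=env.state();print(st['position'],st['force'],st['width'],st['qpos'])
E
python3 f6.py c6
```

```text
[ 0.51678405 -0.19988454  0.03091361] [-1.34047371  0.51429245 -0.87829355] 0.05477425238373663 [-4.76845227e-01  5.87123093e-01  1.67488872e+00  1.99390311e-05
  8.81497810e-01  1.43711375e+00]
```

View pics/c6.png

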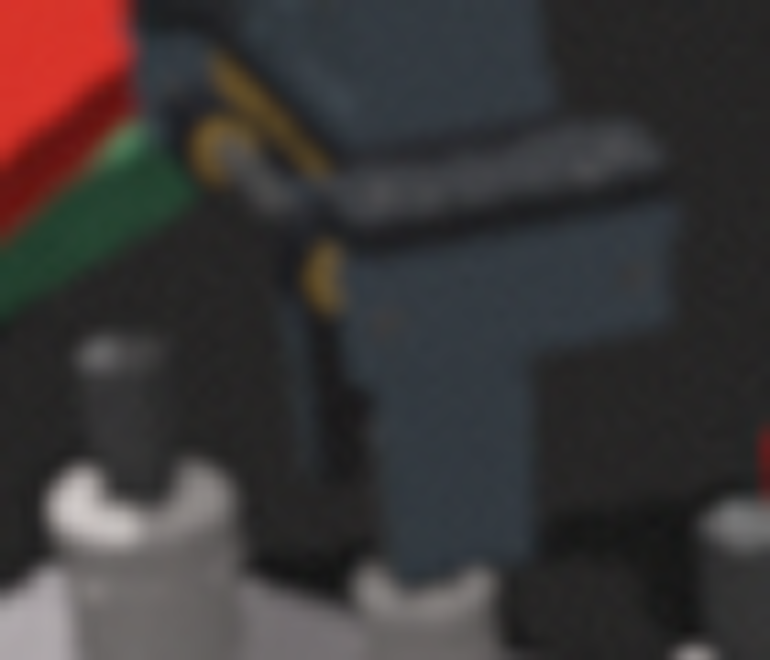

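The fingers now straddle the adapter, so I'll lower a bit more and close.

Request:
servo_tool(rows=[{"angular":[0,0,0],"translation":[0,0,10],"claw":0.4},{"angular":[0,0,0],"translation":[0,0,10],"claw":0.8},{"angular":[0,0,0],"translation":[0,0,10],"claw":1.0},{"angular":[0,0,0],"translation":[0,0,10],"claw":1.0},{"angular":[0,0,0],"translation":[0,0,10],"claw":1.0}])

```text
time: 3.6
position: [0.5176, -0.2003, 0.0221]
ee_rot: [0.0, 0.985, -0.171, 0.0]
force: [0.2, 0.1, 0.1]
width: 0.0305
```

Request:
servo_tool(rows=[{"angular":[0,0,0],"translation":[0,0,0],"claw":1.0},{"angular":[0,0,0],"translation":[0,0,0],"claw":1.0},{"angular":[0,0,0],"translation":[0,0,0],"claw":1.0},{"angular":[0,0,0],"translation":[0,0,0],"claw":1.0}])

```text
time: 3.93
position: [0.5175, -0.2003, 0.0221]
ee_rot: [0.0, 0.985, -0.171, 0.0]
force: [0.6, 0.4, 2.6]
width: 0.0183
```

I have the grip at 18.3 mm, which is the adapter's width. I'll re-grip after a quarter turn to centre the socket on the other axis too.

Request:
servo_tool(rows=[{"angular":[0,0,0],"translation":[0,0,0],"claw":0.55},{"angular":[0,0,0],"translation":[0,0,0],"claw":0.55},{"angular":[0,0,0],"translation":[0,0,0],"claw":0.55},{"angular":[0,0,-0.12],"translation":[0,0,0],"claw":0.55},{"angular":[0,0,-0.24],"translation":[0,0,0],"claw":0.55}])

```text
time: 4.35
position: [0.5174, -0.2002, 0.0219]
ee_rot: [0.0, 0.999, -0.049, -0.0]
force: [-0.4, -0.4, -0.9]
width: 0.041
```

Request:
servo_tool(rows=[{"angular":[0,0,-0.12],"translation":[0,0,0],"claw":0.55},{"angular":[0,0,-0.24],"translation":[0,0,0],"claw":0.55},{"angular":[0,0,-0.36],"translation":[0,0,0],"claw":0.55},{"angular":[0,0,-0.48],"translation":[0,0,0],"claw":0.55},{"angular":[0,0,-0.6],"translation":[0,0,0],"claw":0.55}])

```text
time: 4.77
position: [0.5174, -0.2002, 0.0219]
ee_rot: [-0.0, 0.969, 0.249, -0.0]
force: [-0.1, -0.1, -0.9]
width: 0.0413
```

Request:
servo_tool(rows=[{"angular":[0,0,-0.12],"translation":[0,0,0],"claw":0.55},{"angular":[0,0,-0.24],"translation":[0,0,0],"claw":0.55},{"angular":[0,0,-0.36],"translation":[0,0,0],"claw":0.55},{"angular":[0,0,-0.48],"translation":[0,0,0],"claw":0.55},{"angular":[0,0,-0.6],"translation":[0,0,0],"claw":0.55}])

```text
time: 5.18
position: [0.5174, -0.2002, 0.0219]
ee_rot: [-0.0, 0.852, 0.524, -0.0]
force: [0.5, 0.5, 0.2]
width: 0.041
```

```bash
python3 mv.py 517.5 -200.3 22 70; python3 mv.py 517.5 -200.3 22 70
```

```text
shift [-0.   0.1 -0.1] cur yaw 63.18
rotvec [-0.     0.    -0.119]
shift [-0.   0.1 -0.1] cur yaw 63.18
rotvec [-0.     0.    -0.119]
```

Request:
servo_tool(rows=[{"angular":[0,0,-0.124],"translation":[0,0,0],"claw":0.55},{"angular":[0,0,-0.124],"translation":[0,0,0],"claw":1.0},{"angular":[0,0,-0.124],"translation":[0,0,0],"claw":1.0},{"angular":[0,0,-0.124],"translation":[0,0,0],"claw":1.0},{"angular":[0,0,-0.124],"translation":[0,0,0],"claw":1.0}])

```text
time: 5.6
position: [0.5174, -0.2002, 0.0219]
ee_rot: [0.0, 0.82, 0.572, 0.0]
force: [-0.5, -0.3, -1.9]
width: 0.0178
```

Request:
servo_tool(rows=[{"angular":[0,0,0],"translation":[0,0,0],"claw":1.0},{"angular":[0,0,0],"translation":[0,0,0],"claw":1.0},{"angular":[0,0,0],"translation":[0,0,0],"claw":1.0}])

```text
time: 5.85
position: [0.5174, -0.2002, 0.0219]
ee_rot: [-0.0, 0.82, 0.573, -0.0]
force: [0.6, 0.4, -1.6]
width: 0.0176
```

Request:
servo_tool(rows=[{"angular":[0,0,0],"translation":[0,0,-30],"claw":1.0},{"angular":[0,0,0],"translation":[0,0,-65],"claw":1.0},{"angular":[0,0,0],"translation":[0,0,-100],"claw":1.0},{"angular":[0,0,0],"translation":[0,0,-130],"claw":1.0},{"angular":[0,0,0],"translation":[0,0,-130],"claw":1.0}])

```text
time: 6.27
position: [0.5201, -0.2015, 0.1575]
ee_rot: [0.004, 0.82, 0.573, 0.002]
force: [2.3, -1.2, -1.8]
width: 0.0181
```

```bash
python3 mv.py 484 187 150 
```

```text
shift [ 352.5 -167.3    5.8] cur yaw 69.92
```

Request:
servo_tool(rows=[{"angular":[0,0,0],"translation":[36,-17,0],"claw":1.0},{"angular":[0,0,0],"translation":[72,-34,0],"claw":1.0},{"angular":[0,0,0],"translation":[108,-51,0],"claw":1.0},{"angular":[0,0,0],"translation":[144,-68,0],"claw":1.0},{"angular":[0,0,0],"translation":[180,-85,0],"claw":1.0}])

```text
time: 6.68
position: [0.4985, -0.0003, 0.1516]
ee_rot: [-0.0, 0.82, 0.573, -0.0]
force: [1.9, -0.2, -1.3]
width: 0.0181
```

Request:
servo_tool(rows=[{"angular":[0,0,0],"translation":[36,-17,0],"claw":1.0},{"angular":[0,0,0],"translation":[72,-34,0],"claw":1.0},{"angular":[0,0,0],"translation":[108,-51,0],"claw":1.0},{"angular":[0,0,0],"translation":[140,-68,0],"claw":1.0},{"angular":[0,0,0],"translation":[172,-81,0],"claw":1.0}])

```text
time: 7.1
position: [0.4808, 0.1893, 0.1515]
ee_rot: [-0.0, 0.819, 0.573, -0.0]
force: [0.3, -0.7, -0.6]
width: 0.0175
```

Request:
servo_tool(rows=[{"angular":[0,0,0],"translation":[0,0,15],"claw":1.0},{"angular":[0,0,0],"translation":[0,0,30],"claw":1.0},{"angular":[0,0,0],"translation":[0,0,30],"claw":1.0}])

```text
time: 7.35
position: [0.4803, 0.1876, 0.1194]
ee_rot: [-0.001, 0.819, 0.574, -0.002]
force: [-1.5, -0.8, -1.9]
width: 0.0181
```

```bash
cat > f7.py <<'E'
from fit import *
import mv
st=env.state(); P=st['position']; print(P,st['width'],st['force'])
a=snap('scene');b=snap('top'); mv.go(484,187,110)
im=[]
for s,w in((b,40),(a,40)):
    u,v=proj(s,[.484,.187,.08])[0].astype(int)
    z0=P[2]-.0189
    im.append(overlay(s,socket([P[0],P[1],np.radians(70)],.034,z0)[:2]+nut([.484,.187,0],.02)[:2],{0,2},(u-25,v-30,u+25,v+25),8))
cv2.imwrite('pics/c7.png',np.hstack(im))
E
python3 f7.py
```

```text
[0.48026595 0.1875631  0.1193967 ] 0.018062252290785015 [-1.47253949 -0.82613495 -1.9492661 ]
shift [ 0.7  2.3 11.6] cur yaw 69.93
```

View pics/c7.png

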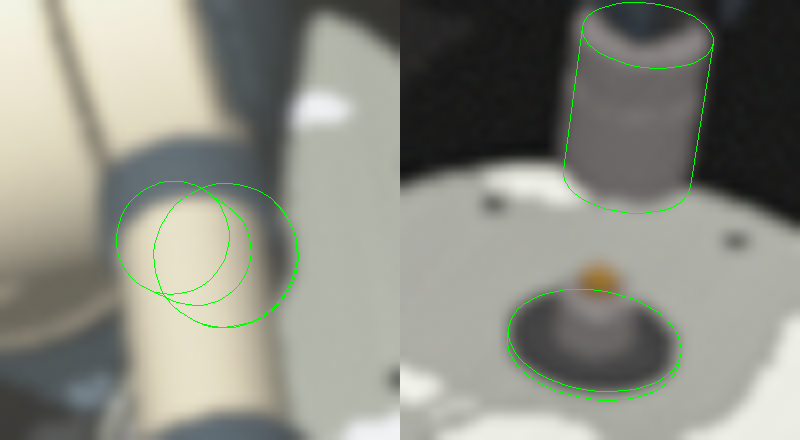

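Top view is blocked by the arm. The scene view shows the socket at (630,110) above the nut at (598,320), both close to my model. I'll fit both numerically in this same picture.

```bash
cat > f8.py <<'E'
from fit import *
a=load('scene')
P=env.state()['position']; z0=P[2]-.0189; print(P*1e3)
body=lambda q,z=z0:prism(q[0],q[1],z,.017,z+.045,.017,48,0,True)
for pad in(2,3): print('sock',run2(body,a,P[:2],{0,1},[0.],pad=pad,iters=2))
N={0,1,16,17,18}
print('washer+nut',run2(lambda q:nut(q,.02),a,[.484,.187],N,np.radians([-25,-15,-5,5,15,25]),pad=2))
E
python3 f8.py
```

```text
[481.65639911 187.14441884 121.58460902]
sock [(1053.9, [540.28, 214.6, -192.93])]
sock [(1427.4, [540.77, 214.08, -220.45])]
washer+nut [(17.4, [485.05, 186.8, 11.75]), (17.6, [485.02, 186.84, 9.08]), (18.0, [485.02, 186.84, 17.29]), (18.1, [485.12, 186.86, -5.03]), (18.3, [485.07, 186.83, -9.95]), (18.4, [485.13, 186.91, 18.22])]
```

Request:
servo_tool(rows=[{"angular":[0,0,0],"translation":[1,2.5,10],"claw":1.0},{"angular":[0,0,0],"translation":[1,2.5,20],"claw":1.0},{"angular":[0,0,0],"translation":[1,2.5,27],"claw":1.0},{"angular":[0,0,0],"translation":[1,2.5,27],"claw":1.0},{"angular":[0,0,0],"translation":[1,2.5,27],"claw":1.0}])

```text
time: 7.87
position: [0.4845, 0.1872, 0.0944]
ee_rot: [-0.0, 0.82, 0.573, -0.001]
force: [-0.7, 0.3, -1.1]
width: 0.0176
```

```bash
cat > f9.py <<'E'
from fit import *
a=snap('scene'); P=env.state()['position']; z0=P[2]-.0189; print(P*1e3,env.state()['force'])
body=lambda q,z=z0:prism(q[0],q[1],z,.017,z+.045,.017,48,0,True)
for pad in(1,2,3): print('sock',run2(body,a,P[:2],{0,1},[0.],pad=pad,iters=1))
im=[overlay(a,body(P[:2])+nut([.4850,.1868,0],.02)[:2],{0,2},(*(proj(a,[.484,.187,.08])[0].astype(int)-[25,25]),*(proj(a,[.484,.187,.08])[0].astype(int)+[25,25])),11)]
cv2.imwrite('pics/c8.png',im[0])
E
python3 f9.py
```

```text
[484.80704448 187.28635436  94.85200875] [-0.56982286 -0.68551832 -2.26781543]
sock [(763.4, [469.93, 181.86, 23.58])]
sock [(1198.9, [468.71, 182.05, 11.31])]
sock [(1572.6, [465.16, 182.87, 37.81])]
```

View pics/c8.png

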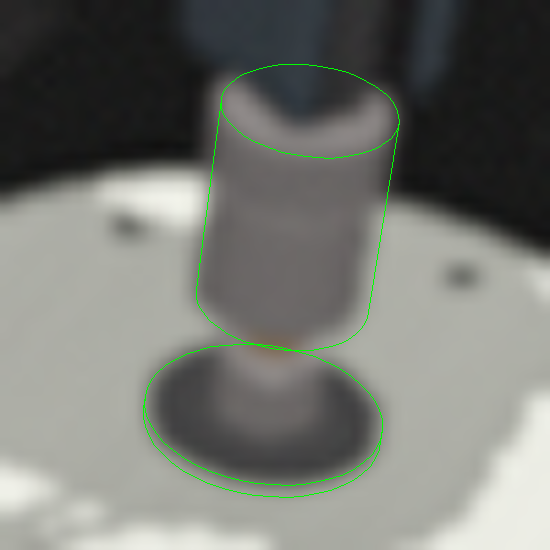

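In the picture the socket is nearly concentric with the washer (centres about (285,300) and (265,415) along the tilted axis), and the stud tip at (272,343) sits just below the rim. I'll descend gently and feel for it.

Request:
servo_tool(rows=[{"angular":[0,0,0],"translation":[0,0,3],"claw":1.0},{"angular":[0,0,0],"translation":[0,0,6],"claw":1.0},{"angular":[0,0,0],"translation":[0,0,9],"claw":1.0},{"angular":[0,0,0],"translation":[0,0,9],"claw":1.0}])

```text
time: 8.25
position: [0.4846, 0.1874, 0.0854]
ee_rot: [-0.0, 0.819, 0.573, -0.0]
force: [-0.3, -0.1, -1.8]
width: 0.0175
```

Request:
servo_tool(rows=[{"angular":[0,0,0],"translation":[0,0,1.5],"claw":1.0},{"angular":[0,0,0],"translation":[0,0,3],"claw":1.0},{"angular":[0,0,0],"translation":[0,0,3],"claw":1.0},{"angular":[0,0,0],"translation":[0,0,3],"claw":1.0}])

```text
time: 8.58
position: [0.4848, 0.1874, 0.0829]
ee_rot: [-0.0, 0.819, 0.573, -0.0]
force: [0.5, -0.2, -1.1]
width: 0.018
```

Request:
servo_tool(rows=[{"angular":[0,0,0],"translation":[0,0,1],"claw":1.0},{"angular":[0,0,0],"translation":[0,0,2],"claw":1.0},{"angular":[0,0,0],"translation":[0,0,2],"claw":1.0},{"angular":[0,0,0],"translation":[0,0,2],"claw":1.0}])

```text
time: 8.92
position: [0.4848, 0.1874, 0.0809]
ee_rot: [-0.0, 0.819, 0.573, -0.0]
force: [-0.9, -0.3, -2.2]
width: 0.0179
```

Request:
servo_tool(rows=[{"angular":[0,0,0],"translation":[0,0,1],"claw":1.0},{"angular":[0,0,0],"translation":[0,0,2],"claw":1.0},{"angular":[0,0,0],"translation":[0,0,2],"claw":1.0},{"angular":[0,0,0],"translation":[0,0,2],"claw":1.0}])

```text
time: 9.25
position: [0.4848, 0.1874, 0.0789]
ee_rot: [-0.0, 0.819, 0.573, -0.0]
force: [0.5, -0.6, -2.1]
width: 0.0177
```

```bash
python3 -c "
from h import *
s=env.state();print(s['position'],s['force'],s['moment'],s['width'])"
```

```text
[0.48480781 0.18741928 0.07885402] [ 0.49227763 -0.60535357 -2.06647146] [-0.05848759 -0.04004993  0.01746906] 0.01772728647377039
```

The rim is already past the nut's taper with no contact force, so I'll continue down.

Request:
servo_tool(rows=[{"angular":[0,0,0],"translation":[0,0,1],"claw":1.0},{"angular":[0,0,0],"translation":[0,0,2],"claw":1.0},{"angular":[0,0,0],"translation":[0,0,3],"claw":1.0},{"angular":[0,0,0],"translation":[0,0,3],"claw":1.0}])

```text
time: 9.58
position: [0.4848, 0.1874, 0.0757]
ee_rot: [-0.0, 0.819, 0.573, -0.0]
force: [-0.7, -0.0, -0.8]
width: 0.018
```

Request:
servo_tool(rows=[{"angular":[0,0,0],"translation":[0,0,1],"claw":1.0},{"angular":[0,0,0],"translation":[0,0,2],"claw":1.0},{"angular":[0,0,0],"translation":[0,0,3],"claw":1.0},{"angular":[0,0,0],"translation":[0,0,3],"claw":1.0}])

```text
time: 9.92
position: [0.4847, 0.1874, 0.0727]
ee_rot: [-0.0, 0.819, 0.573, -0.0]
force: [0.1, -0.0, -1.3]
width: 0.0182
```

Request:
servo_tool(rows=[{"angular":[0,0,0],"translation":[0,0,1],"claw":1.0},{"angular":[0,0,0],"translation":[0,0,2],"claw":1.0},{"angular":[0,0,0],"translation":[0,0,3],"claw":1.0},{"angular":[0,0,0],"translation":[0,0,3],"claw":1.0}])

```text
time: 10.25
position: [0.4848, 0.1874, 0.0697]
ee_rot: [-0.0, 0.819, 0.573, -0.0]
force: [0.6, 0.3, -2.3]
width: 0.0181
```

Request:
servo_tool(rows=[{"angular":[0,0,0],"translation":[0,0,1],"claw":1.0},{"angular":[0,0,0],"translation":[0,0,2],"claw":1.0},{"angular":[0,0,0],"translation":[0,0,2],"claw":1.0},{"angular":[0,0,0],"translation":[0,0,2],"claw":1.0}])

```text
time: 10.58
position: [0.4848, 0.1874, 0.0679]
ee_rot: [-0.0, 0.819, 0.573, -0.0]
force: [-0.6, 0.1, -1.8]
width: 0.0177
```

Request:
servo_tool(rows=[{"angular":[0,0,0],"translation":[0,0,0.5],"claw":1.0},{"angular":[0,0,0],"translation":[0,0,1],"claw":1.0},{"angular":[0,0,0],"translation":[0,0,1],"claw":1.0},{"angular":[0,0,0],"translation":[0,0,1],"claw":1.0}])

```text
time: 10.92
position: [0.4849, 0.1874, 0.0669]
ee_rot: [-0.0, 0.819, 0.573, -0.0]
force: [-0.5, -1.1, -1.9]
width: 0.0177
```

Request:
servo_tool(rows=[{"angular":[0,0,0],"translation":[0,0,0.5],"claw":1.0},{"angular":[0,0,0],"translation":[0,0,0.5],"claw":1.0},{"angular":[0,0,0],"translation":[0,0,0.5],"claw":1.0}])

```text
time: 11.17
position: [0.485, 0.1875, 0.0668]
ee_rot: [0.0, 0.819, 0.573, 0.0]
force: [-2.3, -0.6, 6.9]
width: 0.0175
```

The socket touched at TCP z = 66.9 mm, which puts the rim on the washer. One more firm push, then a final look.

Request:
servo_tool(rows=[{"angular":[0,0,0],"translation":[0,0,0.5],"claw":1.0},{"angular":[0,0,0],"translation":[0,0,0.7],"claw":1.0},{"angular":[0,0,0],"translation":[0,0,0.7],"claw":1.0},{"angular":[0,0,0],"translation":[0,0,0.7],"claw":1.0},{"angular":[0,0,0],"translation":[0,0,0.7],"claw":1.0}])

```text
time: 11.58
position: [0.4851, 0.1875, 0.0667]
ee_rot: [0.0, 0.819, 0.573, 0.0]
force: [-5.0, -0.8, 21.2]
width: 0.0177
```

```bash
python3 -c "
from h import *
a=snap('scene'); crop(a,130,110,400,312,2.9,'final')
s=env.state();print(s['position'],s['force'],s['moment'],s['width'],s['time'])"
```

```text
[0.48509314 0.18752595 0.06674468] [-4.64410734 -0.98547224 20.61020388] [-0.28293614  1.08950735 -0.01836192] 0.017961914792598444 11.6333
```

View pics/final.png

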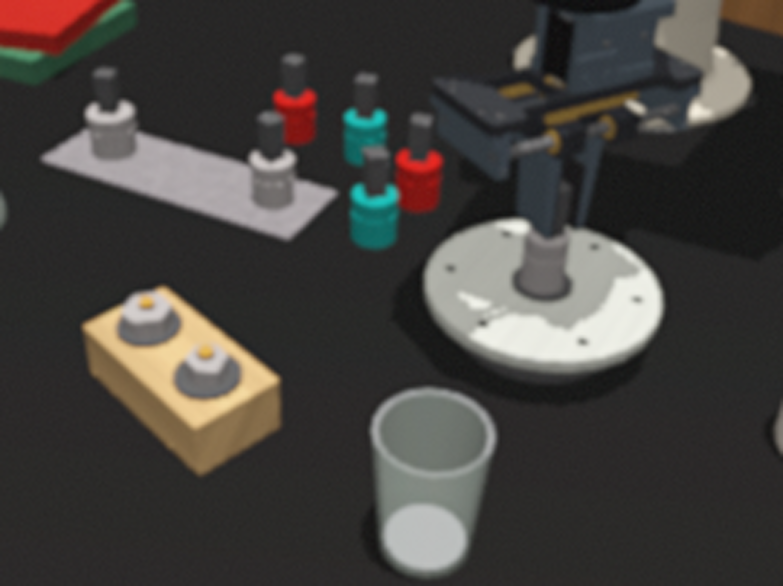

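The socket is seated on the washer at (543,280), and the other two stand upright on the mat at (110,128) and (272,178).

```bash
python3 -c "
from station import sign_off
print(sign_off())"
```

```text
the job is handed in; nothing more can be done
None
```

The small socket is pushed fully home over the turntable nut, upright and still gripped, and the job is handed in at about 11.6 s of the 72 s.

- **Choice:** The turntable nut is visibly the smallest of the three, so I read it as 20 mm. The small socket was the middle one on the mat, with the narrowest body.
- **Fit:** The socket slid past the nut's taper with no contact force. It stopped at TCP z = 66.7 mm, which is within 0.2 mm of the height worked out for the rim resting on the washer. It is held there with about 20 N of downward push, and the grip opening reads 18 mm, matching the adapter.
- **Surroundings:** The last picture shows the other two sockets upright on the mat, and the look-alikes and beaker in place. It does not show the flask, and the bottle is only just at its edge, but the arm went near neither.

**Checks that failed or disagreed:**
- **First grasp:** It closed on nothing, because the fingertips appeared about 33 mm above the reported TCP. I reopened, lowered and gripped again.
- **Position fits:** The two cameras differed by about 3 mm on the nut's position. The automatic fits of the held socket also failed, so I placed it using the picture and the force reading.
- **Nut angle:** It was never pinned down from the images; the only evidence for it is that the socket slid on freely.

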